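# Hang the slide rack on the drip stand to drain

## Robot

A 7-joint arm with a two-finger parallel gripper is mounted at the origin on a cart in front of the work surface, level with it; the furniture and walls round the work are solid. World frame = base frame: x ahead of the robot, y to its left, z up, the work surface at z = 0. Lengths are in m, angles in rad, forces in N, time in s.
With the tool pointing down it reaches from about 0.425 to 0.825 m from the base axis. Payload 3.6 kg.
Tool frame: the origin (TCP) lies where the fingers leave the gripper's body, on its centre line; the fingertips stand 73 mm ahead of it and the grasp point (between the pads) lies 54 mm ahead of it; z points along the fingers, y is the line along which they close (so a half turn about z gives the same grasp; the last joint's range is limited). The gripper opens to 85 mm and grips with 20 to 120 N. Pads are 22 mm wide; open, the fingers measure 114 mm over their backs; the gripper's body (76 mm by 85 mm) begins 54 mm behind the grasp point. The pads swing forward as they close: fully open they stand 13 mm farther back than shut.
Start: joints at [-1.343, 0.615, -0.013, 1.423, 0.008, 1.103, -0.04], TCP at [0.163, 0.629, 0.304] pointing down, gripper open.
Joint ranges: [-3.12, 3.12], [-0.3, 2.06], [-1.34, 1.32], [0.26, 2.42], [-1.36, 4.5], [0.01, 1.98], [-2.84, 2.84]. Speed limits (rad/s): [2.79, 2.79, 3.14, 3.14, 3.14, 3.14, 3.14].

## Interface

Orientations are given as a unit quaternion [x, y, z, w].
In Python, from station import arm gives the robot as it stands. Calls block until the motion is done:
- arm.movep(position, orientation): joint-space move of the TCP to a pose.
- arm.line_to(position, velocity=0.15, ori=None): straight line of the TCP; ori=None keeps the orientation; velocity is the mean speed in m/s.
- arm.move_j(angles): joint-space move.
- arm.move_gripper(opening, effort=None): opening from 0.0 (shut) to 1.0 (fully open); effort is the grip in N (None keeps the last); returns when the fingers have stopped.
- arm.pause(seconds).
- arm.ik(position, orientation): joint angles nearest the present ones, or None.
- arm.snapshot(name): name is "side" or "top" or "wrist"; returns the picture (420x560x3 uint8, blue, green, red); there is no depth.
- arm.camera_info(name): a dict with "fx", "fy", "cx", "cy" (pixels), "dist_coeffs" ([k1, k2, p1, p2, k3] as OpenCV has them; the pictures are not rectified), "R" (3x3) and "t" (3): a world point X has camera coordinates R X + t; the wrist camera has in their place "T_tool_cam" (4x4, takes a point from camera to tool coordinates, whose origin is the TCP and whose axes are the flange's). Camera axes: x right, y down, z forward; pixel columns grow to the right and rows downward; lengths in m; the calibration is good to about 2 mm. A picture is of the moment at which its call begins: read the wrist's pose just before it. camera_info takes no time and is no camera call.
A pose or a line that the arm cannot do raises arm.MotionError and nothing moves.
- arm.finish_job(): hands the job in; it is judged then, once.
Readings, each from a call of its own:
- arm.read_time(): time.
- arm.read_joint_positions(): joint angles.
- arm.read_dq(): joint speeds.
- arm.read_effort(): joint torques, N m.
- arm.read_tool_pos(): TCP position.
- arm.read_eef_rot(): TCP orientation.
- arm.read_ft_force(): force on the tool from outside, world axes, zero at the start.
- arm.read_wrist_torque(): the same for the moment, N m.
- arm.read_opening(): opening from 0.0 (shut) to 1.0 (fully open).
- arm.read_finger_force(): force on a finger pad.
Only numpy, scipy, OpenCV 4.12 (cv2) and the standard library are available. Lean on these libraries where they do the work, as an engineer would, in place of code of your own. Each camera call takes 0.05 s, during which the arm holds its last target. There are 200 camera calls.

## Task

Hang the rinsed slide rack on the drip stand to drain: bring its rod in sideways through the open mouths of the two hooks, under their roofs, and let it down fully into both throats, then let go so that it hangs level and still. Somebody has reset the height of the stand's crosshead, so find where the hooks are by touch or sight. Keep the rack upright all the way and leave the bottle, the beaker and the timer where they stand.

Things in the scene. Friction and masses are not known exactly. Their poses are not given: they have to be found in the camera images.
- rack: Loose steel slide rack, 0.28 to 0.49 kg, standing upright on the bench. Origin: centre of its underside; z up, y along its rod. Basket of glass slides 60 (x) x 96 (y) x 50 mm high; above it two flat end plates, 12 mm wide, outer faces at y = -48 and +48 mm, carry the rod. Symmetric: either way round will do.
- rod (a point): Middle of the rack's steel rod, on its centre line, 105 mm above the rack's origin. Rod along the rack's y, 8 mm diameter, 168 mm over all; collars of 18 mm diameter from 75 to 79 mm each side of the middle keep it from sliding out of the hooks.
- tab (a point): Centre of the top edge of the rack's grey grip tab, 52 mm above the rod's centre line. The tab is 12 mm thick (rack x), 40 mm wide (rack y) and reaches down to the rod; pinch it across its thickness from above.
- stand: Fixed drip stand. Origin on the bench below the middle between its two hooks; x points from the hooks' open mouths to the post, y through both hooks. Base plate 12 mm thick, x -60 to +105, y -65 to +65 mm. A clamped crosshead on the post carries two equal hooks, upright steel plates 8 mm thick at y = -62 and +62 mm, with nothing between them as far back as x = 64 mm.
- seat_lowest (a point): Where the middle of a hung rod's centre line lies (the seat) at the crosshead's lowest setting, 145 mm above the stand's origin. The true seat is straight above this point by 0 to 30 mm, different each time and not reported; find it by touch or sight. Clamped: 25 N does not move it. Throat: x -6 to +6 mm, floor 4 mm below the seat line; back wall behind it, x +6 to +18, up to the roof.
- mouth_lowest (a point): Middle of the hooks' mouths at the lowest setting: 18 mm in front of the seat, 20 mm above it; rises with the crosshead. Each mouth is a 16 mm high gap open to -x, between the nose (x -18 to -6 mm, top 12 mm above the seat line) and a roof (x -18 to +18 mm, underside 28, flat top 40 mm above the seat line). A rod laid on the roof has its centre 44 mm above the seat line.
- post_top (a point): Top of the stand's steel post, 16 mm diameter, at x = +88 mm, 205 mm above the stand's origin. The crossbar that joins the hooks lies at x = +64 to +76 mm, its top 8 mm above the seat line.
- bottle_dye: Bystander: small brown bottle with black cap, 42 mm diameter, 90 mm high, origin at its underside. Do not disturb.
- beaker: Bystander: small glass beaker, 45 mm diameter, 55 mm high, origin at its underside. Do not disturb.
- timer: Bystander: white bench timer 25 x 66 x 60 mm, origin at its underside. Do not disturb.

How it is judged:
At the end, for the whole second after the job is handed in: The rod lies in both hook throats: its middle is within 4 mm (x) and 14 mm (y) of the stand's seat line and 142 to 182 mm above the bench, rod parallel to the hook line within 0.09 rad, rack upright within 0.15 rad, its weight on the stand (over 1 N), at rest (under 0.03 m/s and 0.3 rad/s) (x of rod in the frame of stand between -0.004 and 0.004 m and y of rod in the frame of stand between -0.014 and 0.014 m and z of rod in the frame of stand between 0.142 and 0.182 m and angle between the y axis of rack and the y axis of stand, either way round below 0.09 rad and angle between rack's own z axis and vertical below 0.15 rad and contact force between rack and stand above 1 N and linear speed of rack below 0.03 m/s and angular speed of rack below 0.3 rad/s); the robot touches nothing.
It fails at once if the rack is tipped more than 0.6 rad (angle between rack's own z axis and vertical above 0.6 rad).
It fails at once if the brown bottle is moved more than 20 mm (distance of bottle_dye from where it was at the start of the episode above 0.02 m).
It fails at once if the beaker is moved more than 20 mm (distance of beaker from where it was at the start of the episode above 0.02 m).
It fails at once if the timer is moved more than 20 mm (distance of timer from where it was at the start of the episode above 0.02 m).
It also fails if it takes over 53 s, if anything falls off the work surface, if the arm or the gripper's body presses on something with over 40 N, if the wrist force passes 120 N, or if a joint passes its speed limit or range.

## Working session

There is one attempt and no reset: what is moved stays moved. The work goes in short steps, each a Python script; the robot and the scene stay as the last script left them, time stands still between calls to the robot, and variables do not carry over. Pictures are saved under pics/ and viewed, at most 10 in all, crops included, and the job is handed in when it is done.

```bash
mkdir -p pics; python3 - <<'E'
from station import arm
import cv2,numpy as np
for n in("side","top"):
    cv2.imwrite(f"pics/{n}0.png",arm.snapshot(n)); c=arm.camera_info(n)
    print(n,c['fx'],c['cx'],c['cy'],c['dist_coeffs'],np.round(-np.array(c['R']).T@c['t'],3),np.round(c['R'],3).tolist())
print(arm.read_time(),arm.read_tool_pos(),arm.read_eef_rot(),arm.read_ft_force())
E
```

```text
side 515.7164037459193 282.42831525514845 212.40883626275834 [0.00691863 0.         0.         0.         0.        ] [ 0.201 -0.883  0.512] [[0.933, -0.36, 0.007], [-0.13, -0.355, -0.926], [0.336, 0.863, -0.378]]
top 534.1597611912907 284.20030441111584 201.90845636502556 [-0.10189149  0.          0.          0.          0.        ] [0.458 0.017 1.146] [[0.003, -0.999, 0.033], [-0.998, -0.005, -0.07], [0.07, -0.033, -0.997]]
0.1 [0.16305617 0.62868395 0.30284759] [ 1.26514995e-01  9.91964009e-01 -1.15862928e-03 -1.34004151e-04] [0.53810842 0.6573005  0.20527346]
```

View pics/side0.png

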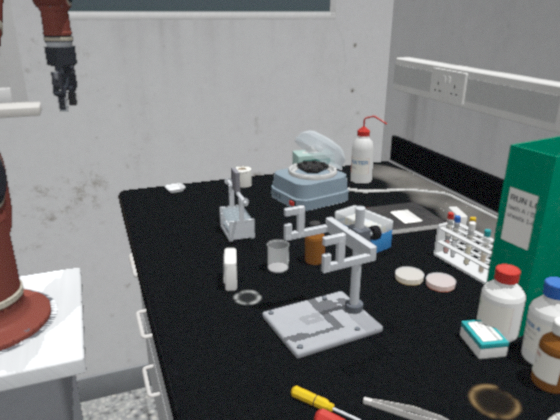

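View pics/top0.png

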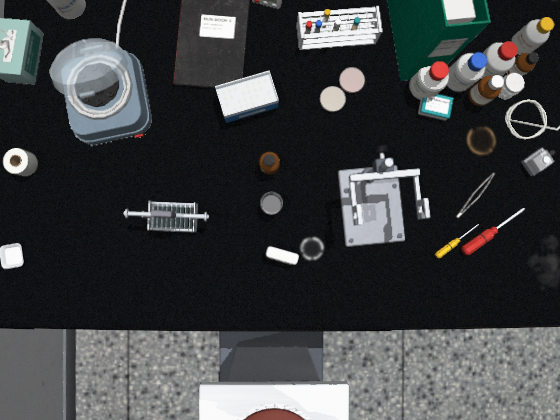

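The side view shows the rack near (237,215) and the stand's base near (322,322), with its hooks at about (300,222) and (340,262). In the top view the rack is at (167,216), the stand at (375,205), the bottle at (270,163), the beaker at (271,203) and the timer at (282,256). I'll enlarge the rack and stand to get exact features.

```bash
python3 - <<'E'
import cv2,numpy as np
t=cv2.imread("pics/top0.png");s=cv2.imread("pics/side0.png")
def c(i,x,y,w,h,W,H): 
    o=cv2.resize(i[y:y+h,x:x+w],(W,H),interpolation=cv2.INTER_CUBIC)
    k=W/w
    for g in range((x+9)//10*10,x+w,10): cv2.putText(o,str(g),(int((g-x+.5)*k),8),0,.3,(0,255,255)); cv2.line(o,(int((g-x+.5)*k),10),(int((g-x+.5)*k),14),(0,255,255),1)
    for g in range((y+9)//10*10,y+h,10): cv2.putText(o,str(g),(0,int((g-y+.5)*k)+3),0,.3,(0,255,255))
    return o
a=c(t,120,190,100,75,400,300); b=c(t,335,140,100,115,400,460)
d=c(s,260,195,130,160,400,492)
e=c(s,210,160,60,85,300,425)
o=np.zeros((600,800,3),np.uint8)
o[:460,:400]=b;o[:492,400:]=d
cv2.imwrite("pics/c1.png",o)
o=np.zeros((430,720,3),np.uint8);o[:300,:400]=a;o[:425,410:710]=e
cv2.imwrite("pics/c2.png",o)
E
```

```text
(no output)
```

View pics/c1.png

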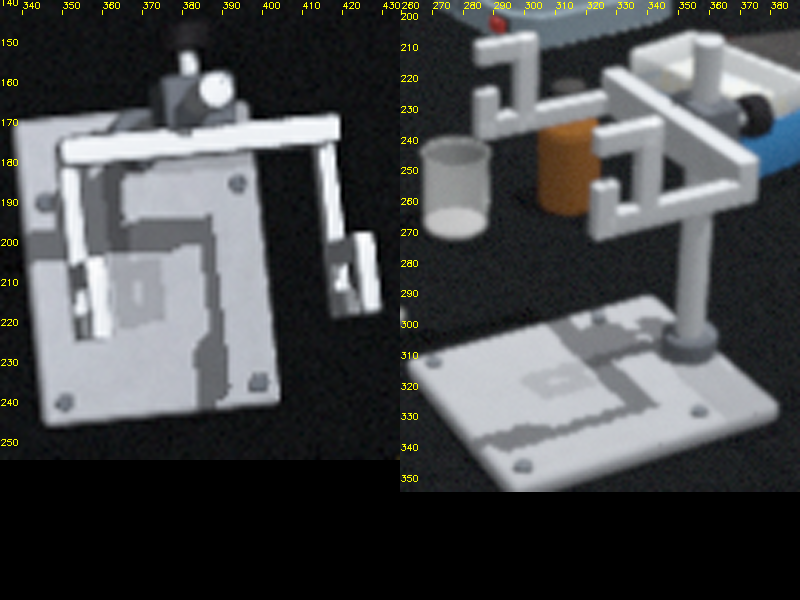

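View pics/c2.png

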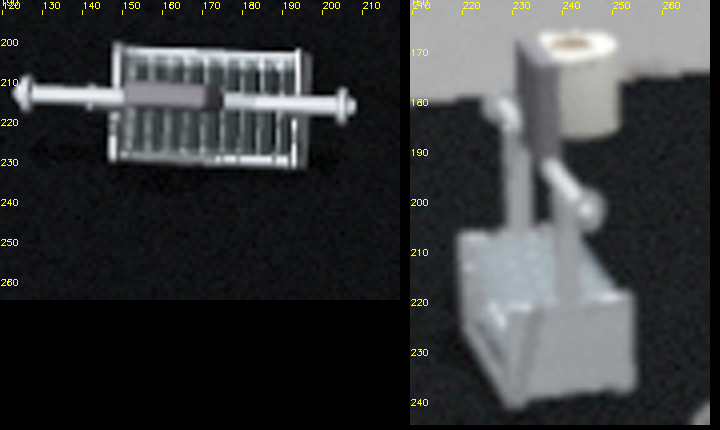

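```bash
cat >h.py <<'E'
from station import arm
import cv2,numpy as np
from scipy.optimize import least_squares
from scipy.spatial.transform import Rotation as Ro
I={n:arm.camera_info(n) for n in("top","side")}
def proj(n,X):
    c=I[n];K=np.array([[c['fx'],0,c['cx']],[0,c['fy'],c['cy']],[0,0,1.]])
    return cv2.projectPoints(np.float64(X).reshape(-1,1,3),cv2.Rodrigues(np.array(c['R']))[0],np.float64(c['t']),K,np.float64(c['dist_coeffs']))[0][:,0]
def ray(n,p,z):
    c=I[n];K=np.array([[c['fx'],0,c['cx']],[0,c['fy'],c['cy']],[0,0,1.]])
    u=cv2.undistortPoints(np.float64([[p]]),K,np.float64(c['dist_coeffs']))[0,0]
    R=np.array(c['R']);o=-R.T@c['t'];d=R.T@[u[0],u[1],1];return o+d*(z-o[2])/d[2]
def place(p,P): # p x,y,yaw ; P body pts m
    c,s=np.cos(p[2]),np.sin(p[2]);P=np.asarray(P);return np.c_[p[0]+c*P[:,0]-s*P[:,1],p[1]+s*P[:,0]+c*P[:,1],P[:,2]]
E
python3 - <<'E'
from h import *
S=[("top",105,65,12,0,339.5,168.5),("top",-60,65,12,0,346.5,245.3),("top",-60,-65,12,0,404.5,240.3),("top",88,0,205,0,388.8,162.3),
("top",-18,-66,40,1,429.9,217.6),("top",-18,-58,40,1,425.6,218.6),("top",-18,58,40,1,362.1,223.4),("top",-18,66,40,1,357.9,224.1),
("side",-18,-66,40,1,325.3,239.2),("side",-18,-58,40,1,322.3,238),("side",-18,58,40,1,286.6,208.6),("side",-18,66,40,1,283.6,207.6),
("side",-18,-66,12,1,325.3,254.1),("side",-18,58,12,1,286.6,223.9),
("side",-60,65,12,0,262.5,313.3),("side",105,65,12,0,344.1,291.2),("side",105,-65,12,0,382.4,326.3),("side",88,0,205,0,359.7,207.6)]
def f(p,S=S):
    r=[]
    for n,x,y,z,h,u,v in S: r.append(proj(n,place(p,[[x/1e3,y/1e3,z/1e3+h*p[3]]]))[0]-[u,v])
    return np.ravel(r)
a=least_squares(f,[.45,-.19,0.07,.16],loss='soft_l1');print(a.x);print(np.round(a.fun if 0 else f(a.x),1).reshape(-1,2).tolist())
T=[s for s in S if s[0]=="top"];b=least_squares(f,a.x,args=(T,));print("top only",b.x)
T=[s for s in S if s[0]=="side"];b=least_squares(f,a.x,args=(T,));print("side only",b.x)
R=[("top",0,84,105,0,124.6,212.6),("top",0,-84,105,0,207.1,215.9),("side",0,-79,105,0,245.6,201.2),("side",0,79,105,0,227.6,181.6)]
r=least_squares(lambda p:f([*p,0],R),[.42,.3,0]);print("rack",r.x,np.round(r.fun,1))
print(ray("top",(124.6,212.6),.105),ray("top",(207.1,215.9),.105),"tab",ray("top",(160.9,213.4),.157))
for n,p,z in[("bottle",(270,163),.09),("beaker",(271,203),.055),("timer",(282,256),.06)]:print(n,ray("top",p,z))
E
```

```text
[ 0.5113077  -0.21233037  0.08368095  0.15818434]
[[-0.4, -0.4], [-0.6, -0.5], [1.1, -0.6], [1.4, -1.7], [0.7, -1.1], [0.7, -1.7], [1.0, -1.3], [0.8, -1.6], [-1.6, -0.8], [-1.4, -1.7], [-1.2, 0.6], [-0.3, -0.0], [-2.4, 1.8], [-1.3, 1.0], [-1.3, -2.7], [-2.4, -1.4], [0.8, -0.1], [0.4, -0.5]]
top only [ 0.50919602 -0.21144709  0.08397585  0.15577119]
side only [ 0.51142253 -0.21623362  0.09149092  0.16009904]
rack [ 0.50722262  0.21217118 -0.02599131] [-1.2 -0.6  2.1 -1.3 -1.5  0.4 -0.9 -1.8]
[0.50817438 0.2937208  0.105     ] [0.5025772  0.13227366 0.105     ] tab [0.5045245  0.21218145 0.157     ]
bottle [0.6092737  0.01019392 0.09      ]
beaker [0.53175614 0.00755084 0.055     ]
timer [ 0.42382667 -0.01513936  0.06      ]
```

```bash
cat >>h.py <<'E'
def down(psi,s=1):
    y=s*np.array([np.cos(psi),np.sin(psi),0]);z=np.array([0,0,-1.]);return Ro.from_matrix(np.c_[np.cross(y,z),y,z]).as_quat()
def force(n=8): return np.mean([arm.read_ft_force() for _ in range(n)],0)
E
python3 - <<'E'
from h import *
for s in(1,-1):
    for p,ps in[((.506,.212,.30),-.03),((.506,.212,.197),-.03),((.506,.212,.36),-.03),((.43,0,.36),0.05),((.42,-.22,.36),.084),((.53,-.212,.36),.084)]:
        q=arm.ik(p,down(ps,s));print(s,p,None if q is None else np.round(q,2))
t=arm.read_time();f=[arm.read_ft_force() for _ in range(10)];print(np.std(f,0),arm.read_time()-t)
E
```

```text
1 (0.506, 0.212, 0.3) [-0.71  0.48  0.41  1.74 -0.23  0.97 -0.24]
1 (0.506, 0.212, 0.197) [-0.65  0.61  0.34  1.85 -0.29  0.73 -0.19]
1 (0.506, 0.212, 0.36) [-0.73  0.43  0.44  1.65 -0.2   1.11 -0.27]
1 (0.43, 0, 0.36) [-0.54  0.24  0.62  1.94 -0.16  1.01  0.2 ]
1 (0.42, -0.22, 0.36) [-0.25  0.41  0.98  1.84 -0.38  1.1   0.96]
1 (0.53, -0.212, 0.36) [-0.25  0.61  1.04  1.59 -0.55  1.25  0.97]
-1 (0.506, 0.212, 0.3) [-0.17  0.49 -0.41  1.72  0.23  0.98  2.45]
-1 (0.506, 0.212, 0.197) [-0.16  0.62 -0.43  1.83  0.36  0.76  2.33]
-1 (0.506, 0.212, 0.36) [-0.19  0.42 -0.37  1.63  0.17  1.12  2.51]
-1 (0.43, 0, 0.36) [-0.88  0.37  1.14  1.95 -0.38  1.07 -2.67]
-1 (0.42, -0.22, 0.36) [-0.32  0.47  1.14  1.84 -0.47  1.13 -2.07]
-1 (0.53, -0.212, 0.36) [-0.29  0.66  1.14  1.59 -0.61  1.29 -2.11]
[1.11022302e-16 1.11022302e-16 2.77555756e-17] 0.0
```

```bash
python3 - <<'E'
from h import *
q=down(-.033)
arm.movep((.506,.2125,.30),q);arm.line_to((.506,.2125,.197),.12)
print(arm.read_time(),force(1))
arm.move_gripper(0.0,50)
print(arm.read_opening(),arm.read_finger_force(),arm.read_time())
f0=force(1);arm.line_to((.506,.2125,.335),.15);arm.pause(.2)
print(f0,force(1),arm.read_tool_pos(),arm.read_time(),arm.read_opening())
cv2.imwrite("pics/side1.png",arm.snapshot("side"));cv2.imwrite("pics/top1.png",arm.snapshot("top"))
o=np.hstack([cv2.resize(cv2.imread("pics/side1.png")[90:290,150:350],(400,400)),cv2.resize(cv2.imread("pics/top1.png")[120:320,70:270],(400,400))]);cv2.imwrite("pics/g.png",o)
E
```

```text
3.0583 [-0.00560063  0.00312027  0.00105773]
0.1354673072878635 49.51048493385315 3.7167
[-0.80345216  1.08894332  2.84332983] [ 0.22149057 -0.07910655 -4.1769704 ] [0.50568534 0.21241845 0.33404301] 4.9833 0.1305091549427177
```

View pics/g.png

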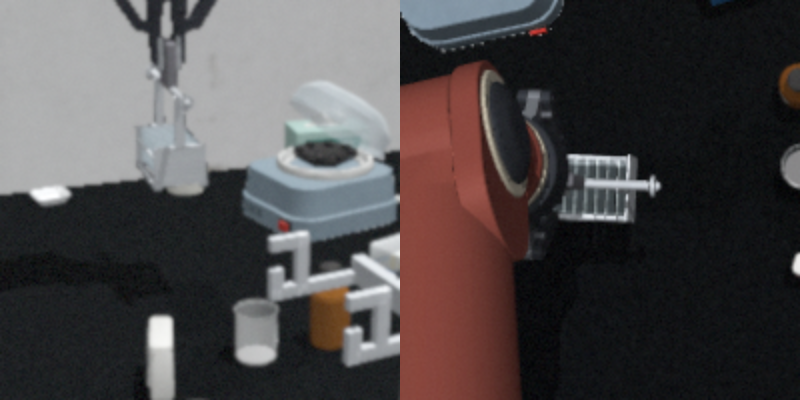

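The rack is gripped squarely and hangs upright: side crop rod at (170,85), top crop rod end at (655,185). It weighs about 4.2 N. Next I'll carry it around the front and touch the roof to find the crosshead height.

```bash
cat >>h.py <<'E'
Q=down(.085);SX,SY,PS=.5105,-.2125,.085
def W(x,y,z): return (SX+np.cos(PS)*x-np.sin(PS)*y,SY+np.sin(PS)*x+np.cos(PS)*y,z)
def st():
    p=arm.read_tool_pos();d=p[:2]-[SX,SY];c,s=np.cos(PS),np.sin(PS);return np.array([c*d[0]+s*d[1],-s*d[0]+c*d[1],p[2]])
def probe(start,step,n,thr,sgn=1):
    """step in the stand frame until the force along -step changes by thr"""
    arm.pause(.15);f0=arm.read_ft_force();u=np.array(step)/np.linalg.norm(step);uw=np.array(W(*u))-np.array(W(0,0,0))
    p=np.array(start,float)
    for i in range(n):
        p=p+step;arm.line_to(W(*p),.03);arm.pause(.05);d=-(arm.read_ft_force()-f0)@uw
        if d>thr: print("contact",p,st(),d,arm.read_time());return p
    print("none",p,st(),d,arm.read_time());return None
E
python3 - <<'E'
from h import *
arm.line_to((.43,.08,.335),.2,ori=Q);arm.line_to(W(-.075,0,.335),.2)
arm.line_to(W(0,0,.325),.15);arm.line_to(W(0,0,.304),.08);print(arm.read_time(),st())
print(probe((0,0,.304),(0,0,-.001),18,1.5),arm.read_ft_force())
E
```

```text
8.7167 [-6.24753927e-04 -4.60764269e-05  3.03842053e-01]
contact [0.    0.    0.294] [ 1.48010836e-04 -7.07705669e-05  2.94414789e-01] 3.5386916559491577 11.8667
[0.    0.    0.294] [-0.42940657 -0.39502285 -0.58687426]
```

Contact puts the seat at 0.1585, against 0.158 from the images. I'll back out, drop to mouth height, enter and feel for the back wall.

```bash
python3 - <<'E'
from h import *
arm.line_to(W(0,0,.303),.1);arm.line_to(W(-.05,0,.303),.12);arm.line_to(W(-.05,0,.2705),.1)
arm.pause(.15);f0=arm.read_ft_force();print(st(),f0,arm.read_time())
ok=True
for x in(-.035,-.025,-.018,-.012,-.007,-.003):
    arm.line_to(W(x,0,.2705),.06);arm.pause(.05);d=arm.read_ft_force()-f0;print(x,np.round(d,1),np.round(st(),4))
    if np.linalg.norm(d)>3: ok=False;break
if ok: print(probe((-.003,0,.2705),(.001,0,0),12,1.5))
print(arm.read_wrist_torque())
E
```

```text
[-0.04940024 -0.0003967   0.27122685] [-0.34832557  0.55976194 -4.10322843] 13.3083
-0.035 [-0.2 -0.4 -0.6] [-3.490e-02  1.000e-04  2.704e-01]
-0.025 [ 0.7 -1.2 -0.3] [-2.490e-02  1.000e-04  2.704e-01]
-0.018 [ 0.5 -1.4 -1. ] [-1.780e-02  1.000e-04  2.704e-01]
-0.012 [-0.1 -1.8 -0.1] [-1.180e-02  1.000e-04  2.705e-01]
-0.007 [-0.1 -0.2 -0.5] [-6.900e-03  1.000e-04  2.705e-01]
-0.003 [-0.2 -1.5 -0.5] [-0.0029  0.      0.2704]
contact [0.001  0.     0.2705] [ 8.88988395e-04 -6.05520026e-05  2.70477399e-01] 1.547737441326432 16.6917
[0.001  0.     0.2705]
[-0.0333981   0.0878148   0.04919967]
```

```bash
python3 - <<'E'
from h import *
for x in(.001,.002,.003,.004,.005):
    arm.line_to(W(x,0,.2705),.03);f=[]
    for _ in range(4): arm.pause(.05);f.append(arm.read_ft_force())
    f=np.mean(f,0);print(x,np.round(f,1),np.round(st(),4),arm.read_time())
    if f[0]<-3.5:break
E
```

```text
0.001 [-0.8 -0.2 -4.1] [ 0.0009 -0.      0.2705] 17.1417
0.002 [-3.2 -1.  -3.2] [ 1.400e-03 -1.000e-04  2.704e-01] 17.5917
0.003 [-5.  -0.9 -2. ] [ 1.800e-03 -2.000e-04  2.703e-01] 18.0417
```

```bash
python3 - <<'E'
from h import *
x=-.001
arm.line_to(W(x,0,.2705),.03);arm.line_to(W(x,0,.262),.05);arm.pause(.15);print(arm.read_ft_force(),st())
print(probe((x,0,.262),(0,0,-.001),16,1.8));arm.pause(.2);print(arm.read_ft_force(),st(),arm.read_time())
cv2.imwrite("pics/s2.png",cv2.resize(arm.snapshot("side")[170:320,230:430],(800,600),interpolation=cv2.INTER_CUBIC))
E
```

```text
[ 0.28874526  0.61490466 -4.42291553] [-7.62795434e-04 -7.47679190e-05  2.62021654e-01]
contact [-0.001  0.     0.25 ] [-8.76371771e-04 -1.23142660e-04  2.50388298e-01] 2.577579002210544 22.5417
[-0.001  0.     0.25 ]
[-0.80410265  0.28884822  0.08657351] [-8.54509171e-04 -1.22528649e-04  2.50373168e-01] 22.7417
```

View pics/s2.png

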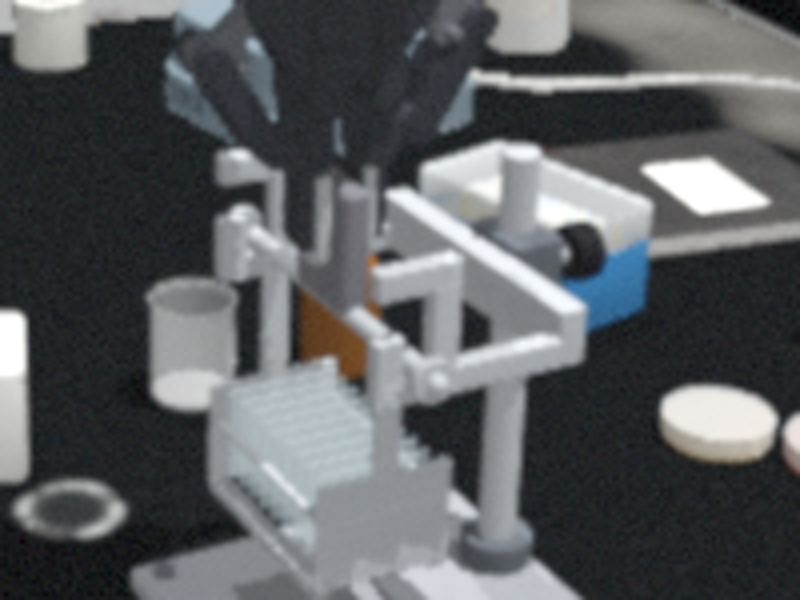

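The rod has dropped exactly 44 mm from the roof contact height. The near collar shows at (435,382) in its throat and the far collar sits behind the nose at (243,240), so the rod is seated. Releasing.

```bash
python3 - <<'E'
from h import *
arm.move_gripper(.5);arm.pause(.2);arm.line_to(W(-.001,0,.34),.08);arm.line_to(W(-.02,0,.42),.15);arm.pause(1)
print(arm.read_ft_force(),arm.read_time())
a=cv2.resize(arm.snapshot("side")[190:320,260:390],(400,400),interpolation=cv2.INTER_CUBIC);b=cv2.resize(arm.snapshot("wrist"),(400,300))
o=np.zeros((400,800,3),np.uint8);o[:,:400]=a;o[:300,400:]=b;cv2.imwrite("pics/s3.png",o)
E
```

```text
[-0.0948418   0.48580004 -0.55083208] 26.375
```

View pics/s3.png

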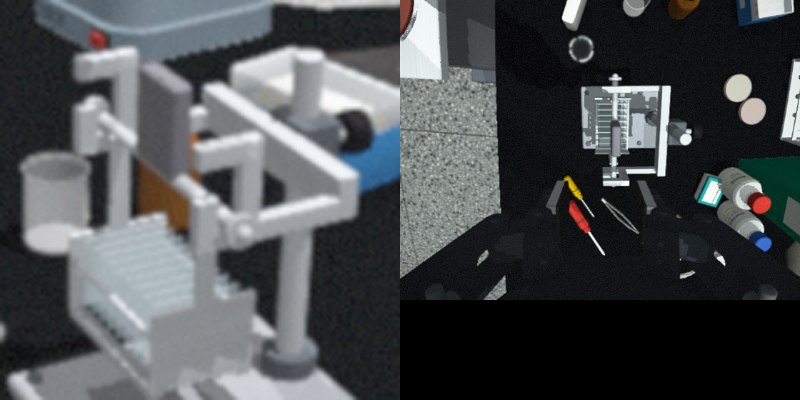

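The rack hangs level with the gripper clear. In the side crop both collars sit at their hooks, at (90,110) and (240,232), and in the wrist view the rod lies along the hook line at (615,130). Handing in.

```bash
python3 -c "
from station import arm
print(arm.finish_job())"
```

```text
the job is handed in; nothing more can be done
None
```

The rack hangs level in both hook throats, with the seat found by touch at about 158.5 mm; the gripper is clear, the bystanders were not touched, and I handed the job in at about 26 s (no verdict came back).

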